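# Find the sensor box that rattles

### The arm

A 6-joint arm with a two-finger parallel gripper is mounted at the origin on the work surface. World frame = base frame: x ahead of the robot, y to its left, z up, the work surface at z = 0. Lengths are in m, angles in rad, forces in N, time in s.
With the tool pointing down it reaches from about 0.25 to 0.775 m from the base axis. Payload 4 kg.
Tool frame: the origin (TCP) lies on the centre line of the jaws, within the pads' length; the fingertips stand 11 mm ahead of it and the grasp point (between the pads) lies 8 mm behind it; y points along the fingers, z is the direction in which the jaws open and shut, and the axes are right-handed (so a half turn about y gives the same grasp; the last joint's range is limited). The gripper opens to 85 mm and grips with 20 to 120 N. Pads are 22 mm wide; open, the fingers measure 114 mm over their backs; the gripper's body (76 mm by 85 mm) begins 54 mm behind the grasp point. The pads swing forward as they close: fully open they stand 13 mm farther back than shut.
Start: joints at [1.229, 0.087, 1.371, -0, 1.684, -0.103], TCP at [0.13, 0.534, 0.242] pointing down, gripper open.
Joint ranges: [-3.1, 3.1], [-0.76, 2.03], [0.27, 2.55], [-1.08, 4.22], [0.17, 2.65], [-2.57, 2.57]. Speed limits (rad/s): [2.79, 2.79, 3.14, 3.14, 3.14, 3.14].

### API

Orientations are given as a 3x3 rotation matrix whose columns are the frame's x, y, z axes.
In Python, from station import * gives the robot as it stands. The module is installed in compiled form; this text tells all that it offers.
- The arm moves only by the tool send_rows, never from a script. Its argument "increments" is a list of rows, each an object of numbers: "fingers": the opening in per cent of the stroke, from 0 (shut) to 100 (fully open); "dx", "dy", "dz": the shift along the world's x, y, z in units of 0.2 m (1.0 is 0.2 m); "yaw": the turn about the world's z in units of 45 degrees (1.0 is 45 degrees). A call has 1 to 8 rows; each row shifts and turns the pose as measured when the row begins; what a row does not reach is not made up. A row lasts 1/8 s, in which the tool goes at most 62.5 mm and 10.7 degrees, less where a joint would pass 70% of its speed; a pose out of reach is approached as far as the arm can. A call with a number of a shift or a turn outside -1 to 1 is refused whole. A call with a gripper value outside its range is refused whole. The fingers move at their own pace and stop on an object; "squeeze" is the grip in N (left out, the last holds). Time passes only in rows, so rows that do not move let the fingers close. It gives the time, the measured TCP pose, the force and the opening at its end, in the units of the state.
- get_obs(): the state, without advancing time (a new reading comes with each control period).
- snapshot(name): name is "side" or "top"; returns a dict with "image" (384x512x3 uint8, red, green, blue), "z_map" (384x512 float32, m along the optical axis (not along the pixel's ray), 0 where there is no reading), "fx", "fy", "cx", "cy" (pixels), "k1" (the pictures are not rectified: a ray, as slopes to the right and down, at radius r is drawn at 1 + k1 r^2 times it, then the intrinsics apply), "extrinsics" (4x4, takes a point from camera to world coordinates). Camera axes: x right, y down, z forward; pixel columns grow to the right and rows downward; lengths in m; the calibration is good to about 2 mm. A picture is of the moment at which its call begins.
- hand_in(): hands the job in, once; it reports no verdict.
The state is a dict: "time_s": time; "q": joint angles; "joint_vel": joint speeds; "joint_torque": joint torques, N m; "tool_pos": TCP position; "eef_rot": TCP orientation; "wrist_force": force on the tool from outside, world axes, zero at the start; "torque": the same for the moment, N m; "grip_width": opening from 0.0 (shut) to 1.0 (fully open).
Only numpy, scipy, OpenCV 4.12 (cv2) and the standard library are available. Lean on these libraries where they do the work, as an engineer would, in place of code of your own. Each camera call takes 0.05 s, during which the arm holds its last target. There are 200 camera calls.

### The job

Something has come loose inside one of the three sealed sensor boxes: check them from left to right, lifting each clear of its nest and giving it a brisk shake to tell which one rattles. The two sound boxes belong back in their own nests, sitting flat; hold the rattling one out level above the middle of the handover mat at the far side, clearly off the bench, and finish while still holding it there. Leave the wrench, the gauge and the bottle alone.

Things in the scene. Friction and masses are not known exactly. Their poses are not given: they have to be found in the camera images.
- case_left_head (a point): Left (+y) of three look-alike sealed sensor boxes: aluminium, grey lid, 84 x 84 x 54 mm, 0.4 to 0.65 kg in all. On the lid stands a head, 50 mm along x, 36 along y, 40 high: grasp it across y. A cable gland (20 mm across, 16 long) on its +x side. Point: middle of the head, 20 mm above the lid, 74 above the underside; z up. Exactly one box, any of the three, rattles.
- case_middle_head (a point): Middle box, like the left one outside. Under the head of the box that rattles a 200 g lump rolls freely, 19 mm either way from the middle: shaken or tilted it knocks and shifts the weight to the low side, felt as jumps of force and as a shift of the moment on the tool. In the sound boxes the same 200 g stays put. Weights differ from box to box and tell nothing.
- case_right_head (a point): Right (-y) box, like the left one outside; same sizes, point and axes. For each box a brisk shake means: held in the fingers at least 40 mm above its seated height, moving at over 0.2 m/s (or turning at over 1 rad/s), stopping or turning back, and moving as fast again.
- nest_left_floor (a point): The nest of the left box, fixed: a grey plastic tray, pocket 92 mm square, rim 7 mm above the pocket floor and 6 mm thick. The point is the centre of the pocket floor, 3 mm above the bench; axes along the pocket's sides, z up. The box starts in it, 4 mm of play all round; seated, the middle of the box's head is 74 mm above this point.
- nest_middle_floor (a point): The nest of the middle box, fixed: a grey plastic tray, pocket 92 mm square, rim 7 mm above the pocket floor and 6 mm thick. The point is the centre of the pocket floor, 3 mm above the bench; axes along the pocket's sides, z up. The box starts in it, 4 mm of play all round; seated, the middle of the box's head is 74 mm above this point.
- nest_right_floor (a point): The nest of the right box, fixed: a grey plastic tray, pocket 92 mm square, rim 7 mm above the pocket floor and 6 mm thick. The point is the centre of the pocket floor, 3 mm above the bench; axes along the pocket's sides, z up. The box starts in it, 4 mm of play all round; seated, the middle of the box's head is 74 mm above this point.
- handover_mat (a point): Flat handover mat at the far side of the bench, cork with a blue border, 110 mm (x) by 140 mm (y), 2 mm thick, fixed. The point is the centre of its top.
- wrench: A steel wrench, 170 mm long, lying on the bench; leave it alone. Origin under its middle.
- gauge: A round pressure gauge lying on its back, 90 mm across, 34 mm high, with a brass stem; leave it alone. Origin at the centre of its underside.
- solvent: A white plastic bottle, 60 mm across, 160 mm high, standing; leave it alone. Origin at the centre of its underside.
Things that resemble listed ones, but are neither listed nor needed, are in the scene too. Leave any blue look-alike of the part that bears nest_middle_floor alone.

How it is judged:
On the way, in this order (a step that is already met when the one before it is completed fails the run):
1. the left box, held at least 40 mm up, moves briskly (height (world z) of case_left_head above 0.117 m and contact force between the fingers and case_left above 1 N and (linear speed of case_left above 0.2 m/s or angular speed of case_left above 1 rad/s)).
2. the left box, still up, stops or turns back (height (world z) of case_left_head above 0.117 m and contact force between the fingers and case_left above 1 N and linear speed of case_left below 0.1 m/s and angular speed of case_left below 0.6 rad/s).
3. the left box, still up, moves briskly again: it has been shaken (all of step 1).
4. the middle box, held at least 40 mm up, moves briskly (height (world z) of case_middle_head above 0.117 m and contact force between the fingers and case_middle above 1 N and (linear speed of case_middle above 0.2 m/s or angular speed of case_middle above 1 rad/s)).
5. the middle box, still up, stops or turns back (height (world z) of case_middle_head above 0.117 m and contact force between the fingers and case_middle above 1 N and linear speed of case_middle below 0.1 m/s and angular speed of case_middle below 0.6 rad/s).
6. the middle box, still up, moves briskly again: it has been shaken (all of step 4).
7. the right box, held at least 40 mm up, moves briskly (height (world z) of case_right_head above 0.117 m and contact force between the fingers and case_right above 1 N and (linear speed of case_right above 0.2 m/s or angular speed of case_right above 1 rad/s)).
8. the right box, still up, stops or turns back (height (world z) of case_right_head above 0.117 m and contact force between the fingers and case_right above 1 N and linear speed of case_right below 0.1 m/s and angular speed of case_right below 0.6 rad/s).
9. the right box, still up, moves briskly again: it has been shaken (all of step 7).
At the end, for the whole second after the job is handed in: The rattling box is held still and level (0.25 rad) in the fingers, within 40 mm of the mat centre seen from above, its head 0.125 to 0.38 m above the bench; the other two, released, sit in their own nests within 8 mm, at most 2.5 mm high and 0.06 rad tilted (((horizontal distance between loose_part and case_left_head below 0.04 m and horizontal distance between case_left_head and handover_mat below 0.04 m and height (world z) of case_left_head between 0.125 and 0.38 m and angle between case_left_head's own z axis and vertical below 0.25 rad and contact force between the fingers and case_left above 2 N and linear speed of case_left below 0.03 m/s and (horizontal distance between case_middle_head and nest_middle_floor below 0.008 m and z of case_middle_head in the frame of nest_middle_floor below 0.0765 m and angle between case_middle_head's own z axis and vertical below 0.06 rad and contact force between the fingers and case_middle below 0.1 N) and (horizontal distance between case_right_head and nest_right_floor below 0.008 m and z of case_right_head in the frame of nest_right_floor below 0.0765 m and angle between case_right_head's own z axis and vertical below 0.06 rad and contact force between the fingers and case_right below 0.1 N)) or (horizontal distance between loose_part and case_middle_head below 0.04 m and horizontal distance between case_middle_head and handover_mat below 0.04 m and height (world z) of case_middle_head between 0.125 and 0.38 m and angle between case_middle_head's own z axis and vertical below 0.25 rad and contact force between the fingers and case_middle above 2 N and linear speed of case_middle below 0.03 m/s and (horizontal distance between case_left_head and nest_left_floor below 0.008 m and z of case_left_head in the frame of nest_left_floor below 0.0765 m and angle between case_left_head's own z axis and vertical below 0.06 rad and contact force between the fingers and case_left below 0.1 N) and (horizontal distance between case_right_head and nest_right_floor below 0.008 m and z of case_right_head in the frame of nest_right_floor below 0.0765 m and angle between case_right_head's own z axis and vertical below 0.06 rad and contact force between the fingers and case_right below 0.1 N)) or (horizontal distance between loose_part and case_right_head below 0.04 m and horizontal distance between case_right_head and handover_mat below 0.04 m and height (world z) of case_right_head between 0.125 and 0.38 m and angle between case_right_head's own z axis and vertical below 0.25 rad and contact force between the fingers and case_right above 2 N and linear speed of case_right below 0.03 m/s and (horizontal distance between case_left_head and nest_left_floor below 0.008 m and z of case_left_head in the frame of nest_left_floor below 0.0765 m and angle between case_left_head's own z axis and vertical below 0.06 rad and contact force between the fingers and case_left below 0.1 N) and (horizontal distance between case_middle_head and nest_middle_floor below 0.008 m and z of case_middle_head in the frame of nest_middle_floor below 0.0765 m and angle between case_middle_head's own z axis and vertical below 0.06 rad and contact force between the fingers and case_middle below 0.1 N)))); the arm keeps its last pose, push and grip.
It fails at once if the wrench is disturbed (moved more than 30 mm) (distance of wrench from where it was at the start of the episode above 0.03 m).
It fails at once if the gauge is disturbed (moved more than 30 mm) (distance of gauge from where it was at the start of the episode above 0.03 m).
It fails at once if the bottle is disturbed (moved more than 30 mm) (distance of solvent from where it was at the start of the episode above 0.03 m).
It also fails if it takes over 72 s, if anything falls off the work surface, if the arm or the gripper's body presses on something with over 40 N, if the wrist force passes 120 N, or if a joint passes its speed limit or range.

## Working session

There is one attempt and no reset: what is moved stays moved. The work goes in short steps, Python scripts to look and compute and a tool call to move; the robot and the scene stay as the last step left them, time stands still between calls to the robot, and variables do not carry over. Pictures are saved under pics/ and viewed, about 8 in all and at most 12, crops included, and the job is handed in when it is done.

Besides the shell and the picture viewer there is one more tool, called as name(argument=value, ...), one argument or row to a line, values as JSON. send_rows: Moves the arm, as the interface text tells. Its arguments: {"type":"object","properties":{"increments":{"type":"array","items":{"type":"object","properties":{"fingers":{"type":"number"},"dx":{"type":"number"},"dy":{"type":"number"},"dz":{"type":"number"},"yaw":{"type":"number"}}}},"squeeze":{"type":"number"}},"required":["increments"]}

```bash
mkdir -p pics; cat > h.py <<'E'
from station import *
import numpy as np, cv2
def save(n,f):
    s=snapshot(n); cv2.imwrite(f,s["image"][:,:,::-1]); np.savez(f.replace('.png','.npz'),**s); return s
def pts(s):
    h,w=s["z_map"].shape
    u,v=np.meshgrid(np.arange(w),np.arange(h))
    K=np.array([[s["fx"],0,s["cx"]],[0,s["fy"],s["cy"]],[0,0,1]],float)
    x=cv2.undistortPoints(np.stack([u,v],-1).reshape(-1,1,2).astype(float),K,np.array([float(s["k1"]),0,0,0])).reshape(h,w,2)
    z=s["z_map"]; P=np.dstack([x[...,0]*z,x[...,1]*z,z]); T=np.array(s["extrinsics"])
    W=P@T[:3,:3].T+T[:3,3]; W[z==0]=np.nan
    return W
E
python3 - <<'E'
from h import *
for n in("top","side"):
    s=save(n,f"pics/{n}0.png"); print(n,s["fx"],s["k1"],np.round(s["extrinsics"],3).tolist())
o=get_obs();print({k:np.round(v,3).tolist() for k,v in o.items()})
E
```

```text
top 470.18554066769104 -0.033128366936739734 [[-0.021, -0.992, 0.122, 0.334], [-1.0, 0.018, -0.025, 0.105], [0.023, -0.123, -0.992, 1.495], [0.0, 0.0, 0.0, 1.0]]
side 349.4090730080694 -0.09490191122093741 [[0.852, -0.294, 0.434, 0.042], [-0.524, -0.477, 0.706, -0.625], [0.0, -0.828, -0.56, 0.637], [0.0, 0.0, 0.0, 1.0]]
{'time_s': 0.1, 'q': [1.229, 0.088, 1.372, 0.0, 1.684, -0.103], 'joint_vel': [0.002, -0.002, -0.004, -0.0, 0.002, -0.0], 'joint_torque': [0.002, -35.301, -31.422, -0.0, 0.008, 0.0], 'tool_pos': [0.13, 0.534, 0.241], 'eef_rot': [[0.972, -0.001, 0.237], [-0.237, -0.002, 0.972], [-0.0, -1.0, -0.002]], 'wrist_force': [-0.46, -0.469, -0.883], 'torque': [-0.004, -0.042, 0.045], 'grip_width': 1.002}
```

View pics/top0.png

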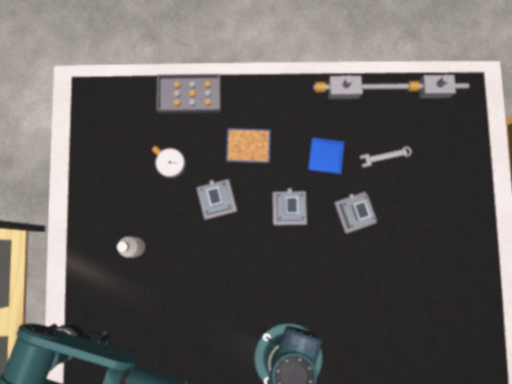

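View pics/side0.png

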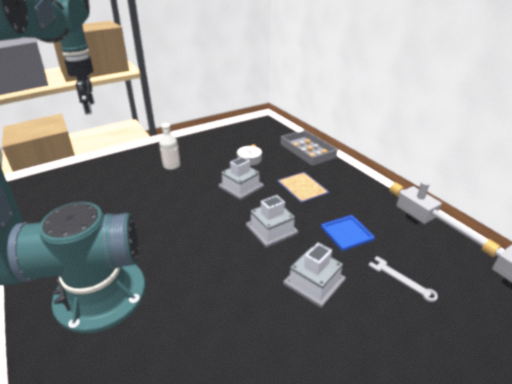

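The top view shows three boxes at (216,198), (290,207) and (355,212), the cork mat at (248,145) and a blue decoy at (326,155). The gauge is at (170,162), the bottle at (130,246) and the wrench at (385,157). The left and right boxes are turned. Next I'll measure positions.

```bash
cat >> h.py <<'E'
def rect(P):
    (c,s,a)=cv2.minAreaRect(P.astype(np.float32)*1000); return np.round(c,1),np.round(s,1),round(a,1)
def fit(W,c,zlo,zhi,r):
    m=(np.hypot(W[...,0]-c[0],W[...,1]-c[1])<r)&(W[...,2]>zlo)&(W[...,2]<zhi)
    return W[m]
E
cat > m.py <<'E'
from h import *
for n in("top","side"):
    s=np.load(f"pics/{n}0.npz"); W=pts(s); print(n)
    if n=="top":
        C=[W[v,u,:2] for u,v in((216,198),(290,207),(355,212))]
    for c in C:
        H=fit(W,c,.08,.115,.06); L=fit(W,c,.05,.066,.075); N=fit(W,c,.005,.02,.085)
        print(np.round(c,3),"head",len(H),H.mean(0).round(4),np.percentile(H[:,2],[5,50,95]).round(3),*rect(H[:,:2]),"lid",len(L),*rect(L[:,:2]),np.median(L[:,2]).round(4),"nest",len(N),*rect(N[:,:2]))
    if n=="top":
        hsv=cv2.cvtColor(s["image"],cv2.COLOR_RGB2HSV)
        m=np.zeros(hsv.shape[:2],bool); m[120:170,220:278]=1
        m&=(hsv[...,2]>90); P=W[m]; print("mat",len(P),*rect(P[:,:2]),np.median(P[:,2]))
        for nm,(u,v) in dict(gauge=(170,162),wrench=(385,157),bottle=(130,246),blue=(326,155)).items(): print(nm,W[v,u].round(3))
E
python3 m.py
```

```text
top
[0.486 0.211] head 195 [0.4933 0.2168 0.0974] [0.091 0.098 0.102] [494.9 217.3] [51.9 33.2] 13.5 lid 520 [494.  217.2] [85.4 81.5] 14.0 0.0579 nest 404 [487.7 209.1] [161.6 163.6] 16.3
[ 0.456 -0.009] head 212 [ 0.4614 -0.0121  0.097 ] [0.091 0.097 0.102] [462.3 -12.6] [36.8 48.7] 89.5 lid 528 [463.6 -12.1] [84.8 84.4] 0.0 0.0575 nest 378 [457.6  -8.4] [163.3 164.5] 25.2
[ 0.438 -0.206] head 223 [ 0.4433 -0.2215  0.0967] [0.089 0.097 0.102] [ 444.  -223.1] [49.9 38.2] 17.9 lid 507 [ 444.1 -223. ] [84.4 86.3] 17.8 0.0577 nest 378 [ 438.9 -206.3] [166.5 160.9] 22.5
mat 1479 [677.1 116.7] [138.1 108.9] 78.8 nan
gauge [0.611 0.36  0.032]
wrench [ 0.621 -0.33   0.007]
bottle [0.349 0.459 0.121]
blue [ 0.632 -0.14  -0.001]
side
[0.486 0.211] head 183 [0.491  0.2081 0.0934] [0.082 0.097 0.099] [493.8 213.8] [53.8 39.7] 14.9 lid 301 [493.9 214.5] [87.5 87.8] 13.7 0.0571 nest 267 [494.7 213.6] [107.1 105.8] 14.0
[ 0.456 -0.009] head 277 [ 0.46   -0.0218  0.0939] [0.083 0.097 0.099] [463.8 -17.4] [52.1 40.1] 0.7 lid 457 [463.4 -16.8] [85.9 86.5] 0.5 0.0572 nest 369 [463.  -16.8] [106.7 108.2] 0.0
[ 0.438 -0.206] head 383 [ 0.4392 -0.2308  0.0942] [0.082 0.097 0.099] [ 443.6 -226.7] [52.3 35.9] 16.2 lid 739 [ 443.4 -227. ] [87.3 84.2] 17.5 0.0575 nest 495 [ 428.2 -250.8] [ 79.7 139.6] 60.6
```

send_rows(
  increments=[
    {"dx":0.22,"dy":-0.2,"yaw":0.08,"fingers":100},
    {"dx":0.22,"dy":-0.2,"yaw":0.08},
    {"dx":0.22,"dy":-0.2,"yaw":0.08},
    {"dx":0.22,"dy":-0.2,"yaw":0.08},
    {"dx":0.22,"dy":-0.2,"yaw":0.08},
    {"dx":0.22,"dy":-0.2,"yaw":0.08},
    {"dx":0.22,"dy":-0.2,"yaw":0.08},
    {"dx":0.22,"dy":-0.2,"yaw":0.06},
  ],
  squeeze=60,
)

```text
schema error: expected keys fingers, dx, dy, dz, yaw
```

send_rows(
  increments=[
    {"dx":0.22,"dy":-0.2,"dz":0,"yaw":0.08,"fingers":100},
    {"dx":0.22,"dy":-0.2,"dz":0,"yaw":0.08,"fingers":100},
    {"dx":0.22,"dy":-0.2,"dz":0,"yaw":0.08,"fingers":100},
    {"dx":0.22,"dy":-0.2,"dz":0,"yaw":0.08,"fingers":100},
    {"dx":0.22,"dy":-0.2,"dz":0,"yaw":0.08,"fingers":100},
    {"dx":0.22,"dy":-0.2,"dz":0,"yaw":0.08,"fingers":100},
    {"dx":0.22,"dy":-0.2,"dz":0,"yaw":0.08,"fingers":100},
    {"dx":0.22,"dy":-0.2,"dz":0,"yaw":0.06,"fingers":100},
  ],
  squeeze=60,
)

```text
time_s: 1.1
tool_pos: [0.4862, 0.2046, 0.2361]
eef_rot: [[0.962, -0.003, -0.271], [0.271, -0.006, 0.962], [-0.004, -1.0, -0.005]]
wrist_force: [0.5, 1.1, 0.3]
grip_width: 0.999
```

send_rows(
  increments=[
    {"dx":0.04,"dy":0.055,"dz":-0.2,"yaw":-0.04,"fingers":100},
    {"dx":0,"dy":0,"dz":-0.25,"yaw":0,"fingers":100},
    {"dx":0,"dy":0,"dz":-0.2,"yaw":0,"fingers":100},
    {"dx":0,"dy":0,"dz":0,"yaw":0,"fingers":100},
  ],
)

```text
time_s: 1.6
tool_pos: [0.4971, 0.2102, 0.101]
eef_rot: [[0.973, -0.005, -0.23], [0.23, -0.008, 0.973], [-0.006, -1.0, -0.006]]
wrist_force: [-0.2, -0.5, -0.9]
grip_width: 1.003
```

```bash
python3 - <<'E'
from h import *
s=save("side","pics/side1.png"); cv2.imwrite("pics/c1.png",cv2.resize(s["image"][80:240,170:370,::-1],None,fx=3,fy=3))
E
```

```text
(no output)
```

View pics/c1.png

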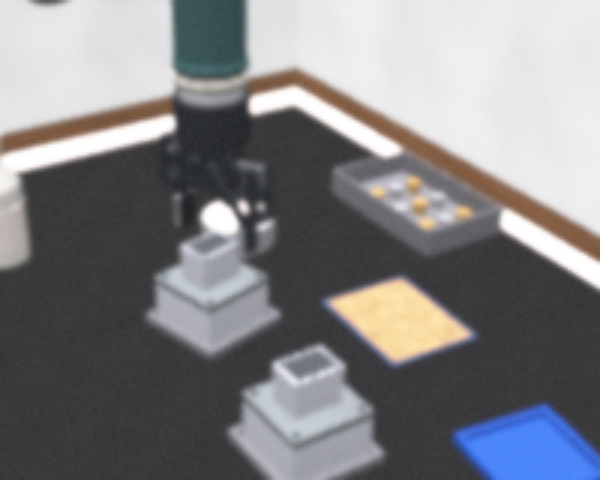

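The fingers straddle the left head, which is at crop (210,255). The middle box, the mat and the blue decoy are clear.

send_rows(
  increments=[
    {"dx":-0.015,"dy":0.025,"dz":-0.06,"yaw":0.015,"fingers":100},
    {"dx":0,"dy":0,"dz":-0.06,"yaw":0,"fingers":100},
    {"dx":0,"dy":0,"dz":0,"yaw":0,"fingers":60},
    {"dx":0,"dy":0,"dz":0,"yaw":0,"fingers":20},
    {"dx":0,"dy":0,"dz":0,"yaw":0,"fingers":20},
    {"dx":0,"dy":0,"dz":0,"yaw":0,"fingers":20},
  ],
)

```text
time_s: 2.4
tool_pos: [0.4992, 0.2176, 0.0849]
eef_rot: [[0.97, 0.012, -0.243], [0.243, -0.003, 0.97], [0.011, -1.0, -0.006]]
wrist_force: [1.1, 0.6, -1.8]
grip_width: 0.404
```

```bash
cat > o.py <<'E'
from station import *
import numpy as np
o=get_obs(); print({k:np.round(o[k],3).tolist() for k in("time_s","tool_pos","wrist_force","torque","grip_width")}, np.degrees(np.arctan2(o["eef_rot"][1][2],o["eef_rot"][0][2])).round(2))
E
python3 o.py
```

```text
{'time_s': 2.4, 'tool_pos': [0.499, 0.218, 0.085], 'wrist_force': [1.055, 0.59, -1.805], 'torque': [0.16, 0.006, -0.037], 'grip_width': 0.404} 104.08
```

send_rows(
  increments=[
    {"dx":0,"dy":0,"dz":0,"yaw":0,"fingers":80},
    {"dx":0,"dy":0,"dz":0,"yaw":0,"fingers":80},
    {"dx":-0.02,"dy":0,"dz":-0.06,"yaw":0,"fingers":80},
    {"dx":0,"dy":0,"dz":0,"yaw":0,"fingers":80},
  ],
)

```text
time_s: 2.9
tool_pos: [0.4949, 0.2176, 0.0723]
eef_rot: [[0.97, 0.012, -0.243], [0.243, -0.003, 0.97], [0.011, -1.0, -0.006]]
wrist_force: [-0.2, -0.4, 0.8]
grip_width: 0.799
```

send_rows(
  increments=[
    {"dx":0,"dy":0,"dz":0.015,"yaw":0,"fingers":60},
    {"dx":0,"dy":0,"dz":0,"yaw":0,"fingers":20},
    {"dx":0,"dy":0,"dz":0,"yaw":0,"fingers":20},
    {"dx":0,"dy":0,"dz":0,"yaw":0,"fingers":20},
    {"dx":0,"dy":0,"dz":0,"yaw":0,"fingers":20},
  ],
)

```text
time_s: 3.52
tool_pos: [0.4951, 0.2173, 0.0758]
eef_rot: [[0.97, 0.012, -0.243], [0.243, -0.003, 0.97], [0.011, -1.0, -0.006]]
wrist_force: [-1.0, -1.1, 0.1]
grip_width: 0.411
```

```bash
python3 o.py
```

```text
{'time_s': 3.525, 'tool_pos': [0.495, 0.217, 0.076], 'wrist_force': [-1.041, -1.117, 0.108], 'torque': [0.072, 0.078, 0.083], 'grip_width': 0.411} 104.08
```

send_rows(
  increments=[
    {"dx":0,"dy":0,"dz":0.12,"yaw":0,"fingers":20},
    {"dx":0,"dy":0,"dz":0.15,"yaw":0,"fingers":20},
    {"dx":0,"dy":0,"dz":0.15,"yaw":0,"fingers":20},
    {"dx":0,"dy":0,"dz":0,"yaw":0,"fingers":20},
    {"dx":0,"dy":0,"dz":0,"yaw":0,"fingers":20},
  ],
)

```text
time_s: 4.15
tool_pos: [0.4903, 0.216, 0.1532]
eef_rot: [[0.97, -0.003, -0.243], [0.243, -0.008, 0.97], [-0.004, -1.0, -0.007]]
wrist_force: [-0.5, -0.3, -5.3]
grip_width: 0.411
```

```bash
python3 o.py
```

```text
{'time_s': 4.15, 'tool_pos': [0.49, 0.216, 0.153], 'wrist_force': [-0.465, -0.333, -5.281], 'torque': [-0.023, -0.03, -0.001], 'grip_width': 0.411} 104.08
```

```bash
cat > mon.py <<'E'
from station import *
import numpy as np, sys
R=[]
for i in range(int(sys.argv[1])):
    o=get_obs(); R.append(np.r_[o["time_s"],o["wrist_force"],o["torque"]]); snapshot("top")
R=np.array(R); np.set_printoptions(suppress=True,linewidth=150); print(R.round(3)); n=len(R)//2; print("late mean",R[n:].mean(0).round(3)[1:],"std",R[n:].std(0).round(3)[1:])
o=get_obs(); print(np.round(o["tool_pos"],4), np.degrees(np.arctan2(o["eef_rot"][1][2],o["eef_rot"][0][2])).round(2),round(o["grip_width"],3))
E
python3 mon.py 6
```

```text
[[ 4.15  -0.465 -0.333 -5.281 -0.023 -0.03  -0.001]
 [ 4.2    0.625 -0.269 -4.337 -0.026  0.024 -0.011]
 [ 4.25  -0.19  -0.033 -5.021  0.046 -0.031 -0.037]
 [ 4.3    0.558  0.498 -4.844  0.032  0.007  0.03 ]
 [ 4.35  -0.311  0.311 -4.072  0.07  -0.012 -0.009]
 [ 4.4   -0.421 -0.304 -5.073 -0.003 -0.068  0.062]]
late mean [-0.058  0.168 -4.663  0.033 -0.025  0.028] std [0.438 0.343 0.428 0.03  0.032 0.029]
[0.491  0.2162 0.1545] 104.08 0.411
```

send_rows(
  increments=[
    {"dx":0.12,"dy":0.2,"dz":0,"yaw":0,"fingers":20},
    {"dx":0,"dy":0,"dz":0,"yaw":0,"fingers":20},
    {"dx":0,"dy":0,"dz":0,"yaw":0,"fingers":20},
    {"dx":-0.12,"dy":-0.2,"dz":0,"yaw":0,"fingers":20},
    {"dx":0,"dy":0,"dz":0,"yaw":0,"fingers":20},
  ],
)

```text
time_s: 5.08
tool_pos: [0.4887, 0.2142, 0.1503]
eef_rot: [[0.97, -0.008, -0.243], [0.242, -0.011, 0.97], [-0.01, -1.0, -0.009]]
wrist_force: [0.3, 0.1, -3.5]
grip_width: 0.411
```

```bash
python3 mon.py 12
```

```text
[[ 5.075  0.268  0.147 -3.548  0.117 -0.066  0.009]
 [ 5.125  0.051  0.985 -4.548  0.055 -0.052 -0.017]
 [ 5.175  0.317 -0.099 -4.112  0.019 -0.064 -0.007]
 [ 5.225  0.308 -0.776 -4.445  0.02  -0.033 -0.039]
 [ 5.275 -0.03  -0.205 -3.283 -0.003  0.025 -0.006]
 [ 5.325  0.324 -0.619 -3.999  0.009 -0.086  0.035]
 [ 5.375  0.162  1.119 -4.388  0.002 -0.003 -0.072]
 [ 5.425  0.216  0.617 -4.146  0.056  0.031  0.015]
 [ 5.475 -1.868  0.418 -3.359  0.     0.017 -0.001]
 [ 5.525  0.557 -0.077 -3.779  0.039  0.01   0.04 ]
 [ 5.575 -0.204 -0.436 -3.804  0.088  0.023  0.002]
 [ 5.625 -0.147 -0.213 -4.903 -0.009 -0.03  -0.062]]
late mean [-0.214  0.238 -4.063  0.029  0.008 -0.013] std [0.781 0.533 0.493 0.035 0.02  0.041]
[0.4911 0.217  0.1514] 104.18 0.414
```

send_rows(
  increments=[
    {"dx":0.13,"dy":0.22,"dz":0,"yaw":0,"fingers":20},
  ],
)

```text
time_s: 5.8
tool_pos: [0.516, 0.2591, 0.1506]
eef_rot: [[0.97, -0.007, -0.242], [0.242, -0.011, 0.97], [-0.01, -1.0, -0.009]]
wrist_force: [1.9, 0.7, -4.7]
grip_width: 0.411
```

```bash
python3 mon.py 10
```

```text
[[ 5.8    1.905  0.691 -4.661  0.022 -0.099 -0.027]
 [ 5.85   5.39   7.336 -4.344  0.771 -0.609  0.026]
 [ 5.9   -0.841 -0.109 -4.931 -0.058  0.076  0.009]
 [ 5.95  -0.281 -0.61  -4.419 -0.03  -0.019  0.038]
 [ 6.     0.444 -0.465 -4.477 -0.025 -0.059 -0.017]
 [ 6.05  -0.375  0.729 -4.217  0.007  0.008  0.008]
 [ 6.1   -0.401  0.425 -4.172  0.062  0.026 -0.028]
 [ 6.15   0.431 -1.202 -4.945  0.011 -0.057  0.035]
 [ 6.2   -0.699  0.685 -4.616 -0.024  0.008  0.01 ]
 [ 6.25  -0.534  0.262 -3.892 -0.026 -0.033 -0.024]]
late mean [-0.315  0.18  -4.368  0.006 -0.009  0.001] std [0.391 0.712 0.37  0.032 0.03  0.024]
[0.5169 0.2605 0.1517] 104.15 0.408
```

send_rows(
  increments=[
    {"dx":-0.13,"dy":-0.22,"dz":0,"yaw":0,"fingers":20},
  ],
)

```text
time_s: 6.42
tool_pos: [0.4918, 0.2173, 0.1515]
eef_rot: [[0.969, -0.003, -0.247], [0.247, -0.008, 0.969], [-0.005, -1.0, -0.007]]
wrist_force: [-0.3, -1.8, -3.4]
grip_width: 0.409
```

```bash
python3 mon.py 10
```

```text
[[ 6.425 -0.337 -1.784 -3.418 -0.096 -0.004 -0.007]
 [ 6.475 -5.158 -6.669 -5.812 -0.693  0.498 -0.025]
 [ 6.525  0.439 -0.004 -5.537  0.046 -0.028 -0.083]
 [ 6.575 -1.071  0.272 -4.271  0.134 -0.055  0.021]
 [ 6.625  0.068  0.976 -4.058  0.031 -0.06  -0.014]
 [ 6.675  0.332  0.24  -4.891  0.051  0.038 -0.031]
 [ 6.725  1.053  0.063 -4.885  0.02  -0.011 -0.013]
 [ 6.775  0.535 -0.326 -3.787  0.046 -0.04   0.036]
 [ 6.825 -0.449 -0.681 -4.455  0.01  -0.031 -0.021]
 [ 6.875 -0.099  0.452 -4.183  0.054 -0.073 -0.024]]
late mean [ 0.274 -0.05  -4.44   0.036 -0.023 -0.011] std [0.518 0.406 0.423 0.018 0.037 0.024]
[0.4914 0.217  0.1521] 104.18 0.412
```

send_rows(
  increments=[
    {"dx":-0.06,"dy":0.25,"dz":0,"yaw":0,"fingers":20},
    {"dx":0,"dy":0,"dz":0,"yaw":0,"fingers":20},
  ],
)

```text
time_s: 7.18
tool_pos: [0.4802, 0.2687, 0.1523]
eef_rot: [[0.97, -0.002, -0.244], [0.244, -0.008, 0.97], [-0.004, -1.0, -0.007]]
wrist_force: [-0.2, -0.8, -4.3]
grip_width: 0.413
```

```bash
sed -i 's/print(R.round(3)); n=len(R)\/\/2;/n=0;/' mon.py; python3 mon.py 12
```

```text
late mean [-0.036 -0.413 -4.381 -0.012 -0.013  0.009] std [0.653 0.523 0.374 0.035 0.03  0.022]
[0.481  0.2652 0.1523] 103.85 0.41
```

send_rows(
  increments=[
    {"dx":0.06,"dy":-0.25,"dz":0,"yaw":0,"fingers":20},
    {"dx":0,"dy":0,"dz":0,"yaw":0,"fingers":20},
  ],
)

```text
time_s: 8.02
tool_pos: [0.4935, 0.2142, 0.1524]
eef_rot: [[0.971, -0.001, -0.24], [0.24, -0.01, 0.971], [-0.003, -1.0, -0.009]]
wrist_force: [-1.2, 2.1, -4.1]
grip_width: 0.412
```

```bash
python3 mon.py 12
```

```text
late mean [-0.322  0.086 -4.3    0.021 -0.011  0.001] std [0.471 0.742 0.551 0.036 0.028 0.026]
[0.4926 0.2174 0.1524] 104.18 0.409
```

send_rows(
  increments=[
    {"dx":0.01,"dy":0,"dz":-0.13,"yaw":0,"fingers":20},
    {"dx":0,"dy":0,"dz":-0.12,"yaw":0,"fingers":20},
    {"dx":0,"dy":0,"dz":-0.06,"yaw":0,"fingers":20},
    {"dx":0,"dy":0,"dz":0,"yaw":0,"fingers":20},
  ],
)

```text
time_s: 9.12
tool_pos: [0.4953, 0.2181, 0.09]
eef_rot: [[0.969, 0.001, -0.246], [0.246, -0.007, 0.969], [-0.001, -1.0, -0.007]]
wrist_force: [-0.2, -0.3, -4.1]
grip_width: 0.412
```

```bash
python3 o.py
```

```text
{'time_s': 9.125, 'tool_pos': [0.495, 0.218, 0.09], 'wrist_force': [-0.16, -0.325, -4.072], 'torque': [-0.004, -0.002, -0.009], 'grip_width': 0.412} 104.22
```

send_rows(
  increments=[
    {"dx":0,"dy":0,"dz":-0.05,"yaw":0,"fingers":20},
    {"dx":0,"dy":0,"dz":-0.02,"yaw":0,"fingers":20},
    {"dx":0,"dy":0,"dz":0,"yaw":0,"fingers":20},
  ],
)

```text
time_s: 9.5
tool_pos: [0.4967, 0.2185, 0.0773]
eef_rot: [[0.969, 0.005, -0.246], [0.246, -0.006, 0.969], [0.003, -1.0, -0.007]]
wrist_force: [-0.4, 0.8, -3.4]
grip_width: 0.41
```

send_rows(
  increments=[
    {"dx":0,"dy":0,"dz":-0.015,"yaw":0,"fingers":20},
    {"dx":0,"dy":0,"dz":0,"yaw":0,"fingers":50},
    {"dx":0,"dy":0,"dz":0,"yaw":0,"fingers":100},
    {"dx":0,"dy":0,"dz":0,"yaw":0,"fingers":100},
    {"dx":0,"dy":0,"dz":0.2,"yaw":0,"fingers":100},
    {"dx":0,"dy":0,"dz":0.25,"yaw":0,"fingers":100},
  ],
)

```text
time_s: 10.25
tool_pos: [0.4966, 0.2184, 0.1657]
eef_rot: [[0.969, 0.003, -0.246], [0.246, -0.007, 0.969], [0.001, -1.0, -0.007]]
wrist_force: [0.3, -0.0, 0.3]
grip_width: 0.998
```

```bash
python3 o.py
```

```text
{'time_s': 10.25, 'tool_pos': [0.497, 0.218, 0.166], 'wrist_force': [0.289, -0.049, 0.293], 'torque': [0.027, -0.004, 0.004], 'grip_width': 0.998} 104.22
```

send_rows(
  increments=[
    {"dx":-0.04,"dy":-0.29,"dz":0,"yaw":-0.08,"fingers":100},
    {"dx":-0.04,"dy":-0.29,"dz":0,"yaw":-0.08,"fingers":100},
    {"dx":-0.04,"dy":-0.29,"dz":0,"yaw":-0.08,"fingers":100},
    {"dx":-0.04,"dy":-0.29,"dz":0,"yaw":-0.07,"fingers":100},
    {"dx":0,"dy":0,"dz":-0.15,"yaw":0,"fingers":100},
    {"dx":0,"dy":0,"dz":-0.15,"yaw":0,"fingers":80},
    {"dx":0,"dy":0,"dz":0,"yaw":0,"fingers":80},
  ],
)

```text
time_s: 11.12
tool_pos: [0.4679, -0.0205, 0.1148]
eef_rot: [[1.0, 0.025, 0.004], [-0.004, -0.01, 1.0], [0.025, -1.0, -0.01]]
wrist_force: [0.2, 0.5, -0.4]
grip_width: 0.797
```

```bash
python3 o.py
```

```text
{'time_s': 11.125, 'tool_pos': [0.468, -0.021, 0.115], 'wrist_force': [0.161, 0.479, -0.382], 'torque': [-0.033, 0.026, -0.026], 'grip_width': 0.797} 89.78
```

send_rows(
  increments=[
    {"dx":-0.02,"dy":0.03,"dz":-0.1,"yaw":0.015,"fingers":80},
    {"dx":0,"dy":0,"dz":-0.1,"yaw":0,"fingers":80},
    {"dx":0,"dy":0,"dz":0,"yaw":0,"fingers":80},
  ],
)

```text
time_s: 11.5
tool_pos: [0.4668, -0.014, 0.0788]
eef_rot: [[0.999, 0.032, -0.01], [0.01, -0.01, 1.0], [0.032, -0.999, -0.01]]
wrist_force: [0.7, -0.7, 0.2]
grip_width: 0.799
```

```bash
python3 o.py
```

```text
{'time_s': 11.5, 'tool_pos': [0.467, -0.014, 0.079], 'wrist_force': [0.739, -0.742, 0.181], 'torque': [0.047, -0.013, 0.005], 'grip_width': 0.799} 90.55
```

send_rows(
  increments=[
    {"dx":-0.01,"dy":0,"dz":-0.01,"yaw":0,"fingers":60},
    {"dx":0,"dy":0,"dz":0,"yaw":0,"fingers":20},
    {"dx":0,"dy":0,"dz":0,"yaw":0,"fingers":20},
    {"dx":0,"dy":0,"dz":0,"yaw":0,"fingers":20},
    {"dx":0,"dy":0,"dz":0,"yaw":0,"fingers":20},
  ],
)

```text
time_s: 12.12
tool_pos: [0.4666, -0.0145, 0.08]
eef_rot: [[0.999, 0.037, -0.01], [0.011, -0.012, 1.0], [0.037, -0.999, -0.012]]
wrist_force: [0.4, -0.5, -1.9]
grip_width: 0.411
```

```bash
python3 o.py
```

```text
{'time_s': 12.125, 'tool_pos': [0.467, -0.014, 0.08], 'wrist_force': [0.365, -0.52, -1.91], 'torque': [0.046, -0.024, -0.066], 'grip_width': 0.411} 90.58
```

send_rows(
  increments=[
    {"dx":0,"dy":0,"dz":0.12,"yaw":0,"fingers":20},
    {"dx":0,"dy":0,"dz":0.15,"yaw":0,"fingers":20},
    {"dx":0,"dy":0,"dz":0.15,"yaw":0,"fingers":20},
    {"dx":0,"dy":0,"dz":0,"yaw":0,"fingers":20},
    {"dx":0,"dy":0,"dz":0,"yaw":0,"fingers":20},
  ],
)

```text
time_s: 12.75
tool_pos: [0.4621, -0.0134, 0.1598]
eef_rot: [[1.0, 0.024, -0.01], [0.011, -0.009, 1.0], [0.024, -1.0, -0.009]]
wrist_force: [-0.3, -1.1, -5.7]
grip_width: 0.41
```

```bash
python3 mon.py 6
```

```text
late mean [ 0.071 -0.065 -4.911  0.017  0.011 -0.006] std [0.517 0.616 0.437 0.039 0.027 0.026]
[ 0.4627 -0.0135  0.1608] 90.59 0.412
```

send_rows(
  increments=[
    {"dx":0.2,"dy":0.2,"dz":0,"yaw":0,"fingers":20},
    {"dx":0,"dy":0,"dz":0,"yaw":0,"fingers":20},
  ],
)

```text
time_s: 13.3
tool_pos: [0.5031, 0.0268, 0.1592]
eef_rot: [[1.0, 0.023, -0.009], [0.009, -0.01, 1.0], [0.023, -1.0, -0.01]]
wrist_force: [-0.8, -0.8, -4.8]
grip_width: 0.409
```

```bash
python3 mon.py 12
```

```text
late mean [-0.04  -0.159 -4.874  0.011  0.029  0.006] std [0.404 0.633 0.472 0.036 0.041 0.027]
[0.5014 0.0244 0.1602] 90.29 0.416
```

send_rows(
  increments=[
    {"dx":-0.2,"dy":-0.2,"dz":0,"yaw":0,"fingers":20},
    {"dx":0,"dy":0,"dz":0,"yaw":0,"fingers":20},
  ],
)

```text
time_s: 14.15
tool_pos: [0.4602, -0.0166, 0.1594]
eef_rot: [[1.0, 0.022, -0.006], [0.006, -0.012, 1.0], [0.022, -1.0, -0.012]]
wrist_force: [0.2, -0.1, -4.6]
grip_width: 0.41
```

```bash
python3 mon.py 12
```

```text
late mean [ 0.119 -0.063 -4.838  0.024  0.002  0.005] std [0.414 0.486 0.337 0.046 0.031 0.028]
[ 0.4629 -0.0147  0.1603] 90.54 0.416
```

send_rows(
  increments=[
    {"dx":0.01,"dy":0,"dz":-0.15,"yaw":0,"fingers":20},
    {"dx":0.01,"dy":0,"dz":-0.15,"yaw":0,"fingers":20},
    {"dx":0,"dy":0,"dz":-0.08,"yaw":0,"fingers":20},
    {"dx":0,"dy":0,"dz":0,"yaw":0,"fingers":20},
    {"dx":0,"dy":0,"dz":0,"yaw":0,"fingers":20},
  ],
)

```text
time_s: 15.38
tool_pos: [0.4687, -0.0146, 0.0847]
eef_rot: [[0.999, 0.03, -0.01], [0.011, -0.012, 1.0], [0.03, -0.999, -0.012]]
wrist_force: [0.2, 0.5, -4.0]
grip_width: 0.413
```

send_rows(
  increments=[
    {"dx":-0.015,"dy":0,"dz":-0.03,"yaw":0,"fingers":20},
    {"dx":0,"dy":0,"dz":0,"yaw":0,"fingers":20},
  ],
)

```text
time_s: 15.62
tool_pos: [0.4674, -0.0149, 0.081]
eef_rot: [[0.999, 0.035, -0.01], [0.011, -0.012, 1.0], [0.035, -0.999, -0.013]]
wrist_force: [-0.4, 0.6, -5.3]
grip_width: 0.41
```

send_rows(
  increments=[
    {"dx":0,"dy":0,"dz":-0.015,"yaw":0,"fingers":20},
    {"dx":0,"dy":0,"dz":0,"yaw":0,"fingers":50},
    {"dx":0,"dy":0,"dz":0,"yaw":0,"fingers":100},
    {"dx":0,"dy":0,"dz":0,"yaw":0,"fingers":100},
    {"dx":0,"dy":0,"dz":0.2,"yaw":0,"fingers":100},
    {"dx":0,"dy":0,"dz":0.25,"yaw":0,"fingers":100},
  ],
)

```text
time_s: 16.38
tool_pos: [0.4667, -0.0149, 0.1692]
eef_rot: [[0.999, 0.032, -0.01], [0.011, -0.012, 1.0], [0.032, -0.999, -0.012]]
wrist_force: [0.8, -0.3, 0.4]
grip_width: 0.997
```

send_rows(
  increments=[
    {"dx":-0.03,"dy":-0.26,"dz":0,"yaw":0.09,"fingers":100},
    {"dx":-0.03,"dy":-0.26,"dz":0,"yaw":0.09,"fingers":100},
    {"dx":-0.03,"dy":-0.26,"dz":0,"yaw":0.09,"fingers":100},
    {"dx":-0.03,"dy":-0.25,"dz":0,"yaw":0.09,"fingers":100},
    {"dx":0,"dy":0,"dz":-0.15,"yaw":0,"fingers":100},
    {"dx":0,"dy":0,"dz":-0.15,"yaw":0,"fingers":80},
    {"dx":0,"dy":0,"dz":0,"yaw":0,"fingers":80},
  ],
)

```text
time_s: 17.25
tool_pos: [0.4455, -0.2287, 0.1159]
eef_rot: [[0.953, 0.051, -0.3], [0.3, -0.006, 0.954], [0.047, -0.999, -0.021]]
wrist_force: [-0.2, 0.4, 0.6]
grip_width: 0.799
```

```bash
python3 o.py
```

```text
{'time_s': 17.25, 'tool_pos': [0.446, -0.229, 0.116], 'wrist_force': [-0.164, 0.392, 0.611], 'torque': [0.05, 0.063, -0.007], 'grip_width': 0.799} 107.45
```

send_rows(
  increments=[
    {"dx":-0.02,"dy":0.02,"dz":-0.1,"yaw":0,"fingers":80},
    {"dx":0,"dy":0,"dz":-0.12,"yaw":0,"fingers":80},
    {"dx":0,"dy":0,"dz":0,"yaw":0,"fingers":80},
  ],
)

```text
time_s: 17.62
tool_pos: [0.4439, -0.2255, 0.0755]
eef_rot: [[0.952, 0.057, -0.301], [0.302, -0.009, 0.953], [0.051, -0.998, -0.026]]
wrist_force: [0.3, -0.1, 0.7]
grip_width: 0.798
```

```bash
python3 - <<'E'
from h import *
import runpy; runpy.run_path("o.py")
s=save("side","pics/side2.png"); cv2.imwrite("pics/c2.png",cv2.resize(s["image"][120:320,200:400,::-1],None,fx=3,fy=3))
E
```

```text
{'time_s': 17.625, 'tool_pos': [0.444, -0.226, 0.076], 'wrist_force': [0.326, -0.135, 0.653], 'torque': [-0.027, 0.052, -0.018], 'grip_width': 0.798} 107.5
```

View pics/c2.png

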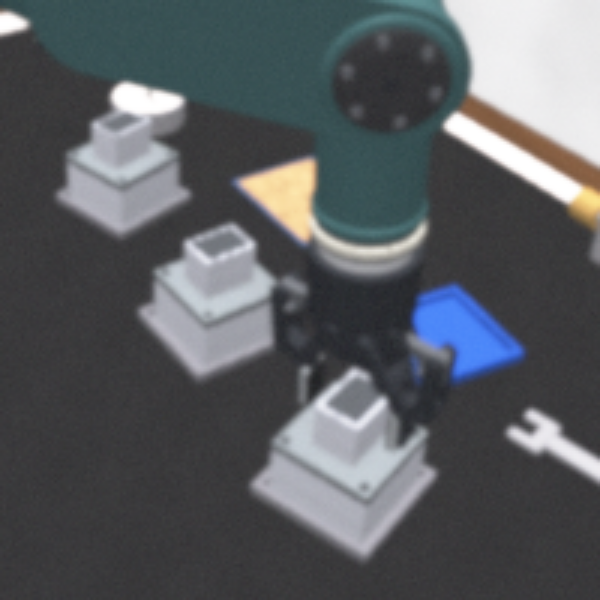

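The left and middle boxes, at crop (122,180) and (220,300), sit back in their nests. The open fingers straddle the right head at (350,420).

send_rows(
  increments=[
    {"dx":0,"dy":0,"dz":0.01,"yaw":0,"fingers":60},
    {"dx":0,"dy":0,"dz":0,"yaw":0,"fingers":20},
    {"dx":0,"dy":0,"dz":0,"yaw":0,"fingers":20},
    {"dx":0,"dy":0,"dz":0,"yaw":0,"fingers":20},
    {"dx":0,"dy":0,"dz":0,"yaw":0,"fingers":20},
  ],
)

```text
time_s: 18.3
tool_pos: [0.4467, -0.2267, 0.083]
eef_rot: [[0.952, 0.064, -0.301], [0.302, -0.013, 0.953], [0.057, -0.998, -0.032]]
wrist_force: [0.3, 0.2, -1.6]
grip_width: 0.408
```

```bash
python3 o.py
```

```text
{'time_s': 18.3, 'tool_pos': [0.447, -0.227, 0.083], 'wrist_force': [0.348, 0.239, -1.571], 'torque': [0.126, 0.08, 0.025], 'grip_width': 0.408} 107.52
```

send_rows(
  increments=[
    {"dx":0,"dy":0,"dz":0.12,"yaw":0,"fingers":20},
    {"dx":0,"dy":0,"dz":0.15,"yaw":0,"fingers":20},
    {"dx":0,"dy":0,"dz":0.15,"yaw":0,"fingers":20},
    {"dx":0,"dy":0,"dz":0,"yaw":0,"fingers":20},
    {"dx":0,"dy":0,"dz":0,"yaw":0,"fingers":20},
  ],
)

```text
time_s: 18.92
tool_pos: [0.4413, -0.2237, 0.1597]
eef_rot: [[0.952, 0.048, -0.301], [0.302, -0.003, 0.953], [0.045, -0.999, -0.018]]
wrist_force: [0.7, -0.2, -6.4]
grip_width: 0.408
```

send_rows(
  increments=[
    {"dx":0.12,"dy":0.2,"dz":0,"yaw":0,"fingers":20},
    {"dx":0,"dy":0,"dz":0,"yaw":0,"fingers":20},
  ],
)

```text
time_s: 19.18
tool_pos: [0.4638, -0.1823, 0.1549]
eef_rot: [[0.953, 0.041, -0.299], [0.3, 0.0, 0.954], [0.04, -0.999, -0.012]]
wrist_force: [-0.3, -0.2, -4.9]
grip_width: 0.409
```

```bash
python3 mon.py 12
```

```text
late mean [-0.033 -0.082 -5.846 -0.025  0.079 -0.008] std [0.336 0.502 0.67  0.033 0.029 0.034]
[ 0.4639 -0.1854  0.1576] 107.19 0.41
```

send_rows(
  increments=[
    {"dx":-0.12,"dy":-0.2,"dz":0,"yaw":0,"fingers":20},
    {"dx":0,"dy":0,"dz":0,"yaw":0,"fingers":20},
  ],
)

```text
time_s: 20.02
tool_pos: [0.4398, -0.2263, 0.158]
eef_rot: [[0.954, 0.046, -0.297], [0.297, -0.005, 0.955], [0.042, -0.999, -0.018]]
wrist_force: [1.0, 1.2, -6.7]
grip_width: 0.406
```

```bash
python3 mon.py 12
```

```text
late mean [-0.213  0.311 -6.171  0.037  0.012 -0.009] std [0.606 0.577 0.527 0.031 0.027 0.022]
[ 0.4411 -0.2238  0.1578] 107.5 0.406
```

send_rows(
  increments=[
    {"dx":0.24,"dy":0.08,"dz":0,"yaw":0,"fingers":20},
    {"dx":0,"dy":0,"dz":0,"yaw":0,"fingers":20},
    {"dx":0,"dy":0,"dz":0,"yaw":0,"fingers":20},
  ],
)

```text
time_s: 21.0
tool_pos: [0.4895, -0.2074, 0.157]
eef_rot: [[0.953, 0.044, -0.3], [0.301, -0.003, 0.954], [0.041, -0.999, -0.016]]
wrist_force: [-0.3, -0.3, -6.0]
grip_width: 0.409
```

```bash
python3 mon.py 12
```

```text
late mean [ 0.186 -0.092 -5.674  0.041  0.066 -0.002] std [0.489 0.39  0.416 0.018 0.025 0.021]
[ 0.4897 -0.2077  0.1574] 107.43 0.412
```

send_rows(
  increments=[
    {"dx":-0.24,"dy":-0.08,"dz":0,"yaw":0,"fingers":20},
    {"dx":0,"dy":0,"dz":0,"yaw":0,"fingers":20},
    {"dx":0,"dy":0,"dz":0,"yaw":0,"fingers":20},
  ],
)

```text
time_s: 21.98
tool_pos: [0.4408, -0.224, 0.1572]
eef_rot: [[0.953, 0.046, -0.3], [0.3, -0.003, 0.954], [0.043, -0.999, -0.017]]
wrist_force: [-0.2, -0.3, -6.3]
grip_width: 0.407
```

```bash
python3 mon.py 12
```

```text
late mean [ 0.116  0.038 -6.155  0.044  0.019 -0.005] std [0.457 0.34  0.626 0.028 0.043 0.039]
[ 0.4407 -0.2238  0.1567] 107.5 0.411
```

send_rows(
  increments=[
    {"dx":-0.06,"dy":-0.02,"dz":0,"yaw":0,"fingers":20},
    {"dx":-0.06,"dy":-0.02,"dz":0,"yaw":0,"fingers":20},
    {"dx":-0.06,"dy":-0.02,"dz":0,"yaw":0,"fingers":20},
    {"dx":-0.06,"dy":-0.02,"dz":0,"yaw":0,"fingers":20},
    {"dx":0,"dy":0,"dz":0,"yaw":0,"fingers":20},
    {"dx":0.24,"dy":0.08,"dz":0,"yaw":0,"fingers":20},
    {"dx":0,"dy":0,"dz":0,"yaw":0,"fingers":20},
    {"dx":0,"dy":0,"dz":0,"yaw":0,"fingers":20},
  ],
)

```text
time_s: 23.58
tool_pos: [0.4383, -0.2238, 0.1569]
eef_rot: [[0.954, 0.043, -0.296], [0.297, -0.006, 0.955], [0.039, -0.999, -0.018]]
wrist_force: [-0.4, -0.1, -5.6]
grip_width: 0.406
```

```bash
python3 mon.py 12
```

```text
late mean [ 0.126 -0.09  -5.914  0.011  0.079 -0.001] std [0.295 0.368 0.368 0.035 0.03  0.034]
[ 0.4382 -0.224   0.1571] 107.17 0.408
```

The right box's moment shifts along its x axis follow the shake direction, about 0.06 N·m at the same arm position. The other two boxes stay roughly constant, so the right box rattles. Next I'll carry it to the mat.

send_rows(
  increments=[
    {"dx":0.02,"dy":0,"dz":0.12,"yaw":0,"fingers":20},
    {"dx":0.1,"dy":0.1,"dz":0.12,"yaw":0,"fingers":20},
    {"dx":0.14,"dy":0.2,"dz":0,"yaw":0,"fingers":20},
    {"dx":0.14,"dy":0.2,"dz":0,"yaw":0,"fingers":20},
    {"dx":0.14,"dy":0.2,"dz":0,"yaw":0,"fingers":20},
    {"dx":0.14,"dy":0.2,"dz":0,"yaw":0,"fingers":20},
    {"dx":0.14,"dy":0.2,"dz":0,"yaw":0,"fingers":20},
    {"dx":0.14,"dy":0.2,"dz":0,"yaw":0,"fingers":20},
  ],
)

```text
time_s: 25.18
tool_pos: [0.6343, 0.0406, 0.2066]
eef_rot: [[0.957, 0.046, -0.287], [0.287, -0.008, 0.958], [0.042, -0.999, -0.02]]
wrist_force: [0.7, -0.1, -5.1]
grip_width: 0.407
```

send_rows(
  increments=[
    {"dx":0.09,"dy":0.14,"dz":0,"yaw":-0.05,"fingers":20},
    {"dx":0.08,"dy":0.14,"dz":0,"yaw":-0.05,"fingers":20},
    {"dx":0.03,"dy":0.07,"dz":0,"yaw":0,"fingers":20},
    {"dx":0,"dy":0,"dz":0,"yaw":0,"fingers":20},
    {"dx":0,"dy":0,"dz":0,"yaw":0,"fingers":20},
  ],
)

```text
time_s: 25.8
tool_pos: [0.6761, 0.1156, 0.2032]
eef_rot: [[0.976, 0.041, -0.213], [0.214, -0.012, 0.977], [0.037, -0.999, -0.02]]
wrist_force: [0.5, -0.8, -6.6]
grip_width: 0.414
```

```bash
python3 - <<'E'
from h import *
import runpy; runpy.run_path("o.py")
t=save("top","pics/top3.png"); s=save("side","pics/side3.png")
cv2.imwrite("pics/c3.png",cv2.resize(np.hstack([t["image"][110:260,170:370],s["image"][110:260,190:390]])[:,:,::-1],None,fx=2,fy=2))
C=[(.4942,.2157),(.4635,-.0147)]
for n,d in("top",t),("side",s):
    W=pts(d)
    for c in C:
        L=fit(W,c,.048,.066,.06); H=fit(W,c,.09,.11,.05)
        A=np.c_[L[:,:2]-c,np.ones(len(L))]; p=np.linalg.lstsq(A,L[:,2],rcond=None)[0]
        print(n,len(L),*rect(L[:,:2]),"z",np.median(L[:,2]).round(4),"slope",p[:2].round(3),"head",*rect(H[:,:2]),np.percentile(H[:,2],60).round(4))
E
```

```text
{'time_s': 25.8, 'tool_pos': [0.676, 0.116, 0.203], 'wrist_force': [0.471, -0.766, -6.641], 'torque': [0.012, 0.072, 0.053], 'grip_width': 0.414} 102.33
top 522 [497.1 220.6] [84.5 81.7] 14.5 z 0.0578 slope [0.005 0.003] head [497.6 220.6] [50.6 33.1] 14.4 0.0988
top 472 [464.7 -12.1] [83.5 82.8] 0.1 z 0.0575 slope [-0.004  0.007] head [464.9 -12.5] [36.5 49.2] 88.9 0.098
side 315 [498.  216.9] [86.  87.4] 13.7 z 0.0573 slope [0.019 0.042] head [497.6 217.5] [54.1 39. ] 16.7 0.0979
side 482 [464.9 -17.6] [86.6 87. ] 90.0 z 0.057 slope [0.029 0.035] head [465.4 -15.8] [51.8 41.3] 1.4 0.0977
```

View pics/c3.png

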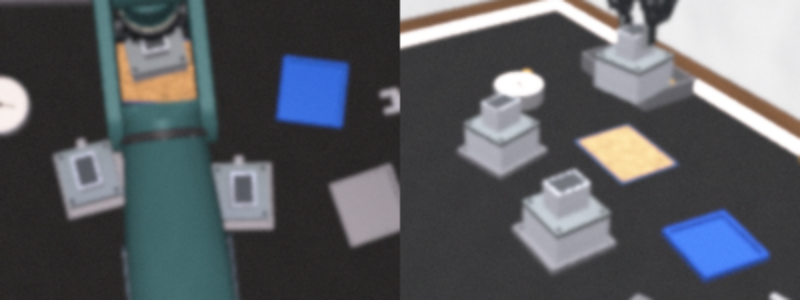

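The left and middle boxes sit flat, with lid heights unchanged from the start. The right box is held over the mat, visible in the left half at (155,60).

```bash
python3 -c "
from station import *
import numpy as np
o=get_obs();print(np.abs(o['joint_vel']).max(),o['grip_width']);print(hand_in())"
```

```text
0.011981342557248677 0.4085514189350197
the job is handed in; nothing more can be done
None
```

I lifted and shook the three boxes from left to right, judged that the right one rattles, and handed in at about 26 s while holding it over the mat.

- **Which box rattles:** In the right box, the tool moment shifted by about 0.06 N·m with the direction of the shake. It shifted the same way when I repeated the test at one arm position.
- **How sure that is:** The left and middle boxes showed about 0.03 N·m or less. One early left reading reached about 0.06 N·m when I counted the settling transients. I did not shake the left or middle box along x alone, so I ruled them out only on diagonal shakes, plus a sideways one for the left.
- **Sound boxes:** Both were released into their own nests. The top camera shows lid heights within 0.1 mm of the start and slopes under 0.01. The side camera fitted slopes of up to about 0.04. The left box sits about 3–4 mm from where it started, within the play of its pocket.
- **Held box:** The gripper is at (0.676, 0.116, 0.203). The mat centre measures (0.677, 0.117). The tool is tilted about 0.04 rad, the arm is still, and the gripper opening still reads as closed on the head.
- **Wrench, gauge and bottle:** The arm stayed clear of them. I did not measure their positions again at the end.

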